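# Clamp the board and hold the glass prism in the laser beam

## Task

Turn the crank of the blue vise until its jaw clamps the wooden board firmly against the other jaw, and let go of the crank. Then pick the glass prism out of its wooden socket, gripping it by its two frosted faces only (fingers must never touch the clear faces), and hold it upright in the red laser beam about half-way between laser and board, so that the beam goes squarely through the middle of its clear faces. Finish while holding it there, touching nothing else with it, with the board still clamped; do not tip the prism over, and leave the other things on the bench where they are.

Things in the scene. Friction and masses are not known exactly. Their poses are not given: they have to be found in the camera images.
- vise: blue bench vise bolted to the bench, base 130 (x) x 165 (y) x 30 mm high, jaws up to z = 80 mm. Origin on the bench below the jaw opening; y runs along the screw from the crank (at -y) to the fixed jaw (at +y, its face at y = 12 mm), z up. Everything of it is below 85 mm except the crank
- jaw: sliding jaw of the vise, 100 x 24 x 49 mm; origin in its clamping face at its lower edge, 30 mm above the bench; slides along the vise's +y as the crank is turned, 6 mm per radian
- crank (a joint): vise crank, rad, 0 to 2.8, grows as the jaw closes (clockwise seen looking along the vise's +y). The arm turns about crank_axis in the vise's x-z plane: along -x at 0, straight up at 1.57. Starts between 0.25 and 0.75; the board is pinched at about 2.33, then it goes stiff. Turning takes about 4 N at the handle, a firm clamp 2 to 6 N more; it stays where it is left
- crank_axis (a point): point on the crank's turning axis (parallel to the vise's y), 56 mm above the bench, at the same y as the middle of the handle; fixed in the vise
- crank_handle (a point): middle of the red crank handle: a freely spinning sleeve 18 mm in diameter and 46 mm long, parallel to the vise's y axis, 55 mm from crank_axis, with nothing beside or beyond it; it can be pinched from above, fingers closing along the vise's x. The handle swings over the top of the crank's circle
- board: pale wooden board standing on edge, loose, in the vise's opening: 100 (x) x 20 (y) x 150 mm high; origin at the centre of its underside, 30 mm above the bench, its axes along the vise's. When clamped its origin is at about y = 2 mm in the vise's frame
- laser: grey box laser on a round-footed post, fixed; head 46 x 90 x 46 mm, top 177 mm above the bench. Origin under its foot (100 mm across). Its beam, drawn as a thin red line, leaves the head 50 mm from the origin along the laser's own -y axis, level, 150 mm above the bench, and ends on the board
- beam_mid (a point): point on the beam half-way between laser and board, 150 mm above the bench; axes as the laser's (y along the beam, z up). Free of obstacles for 130 mm along the beam both ways, apart from the prism's socket on the bench to one side
- prism_center (a point): centre (half-way up) of the glass prism, an upright block 28 (x) x 28 (y) x 70 mm high, 130 g. Its two faces across its x axis are frosted (opaque white), the two across its y axis are clear (blue-green glass, see-through along y). z up
- stand: dark wooden socket block, fixed, 70 x 70 x 16 mm, origin under its middle; the prism stands 8 mm deep in its square recess (1 mm play all round), so the prism's foot is 8 mm and its top 78 mm above the bench
- spacer: plain wooden block, 28 x 28 x 70 mm upright; not part of the job. Origin at the centre of its underside
- pencil: flat orange carpenter's pencil, 12 x 150 x 8 mm, lying along its y axis. Bystander; origin under its middle
- tape: green tape measure, 60 x 34 x 60 mm. Bystander; origin under its middle
- glue: white glue bottle with red cap, 56 mm across, 170 mm tall. Bystander; origin under its middle
- screw_jar: amber glass jar with steel cap, 64 mm across, 80 mm tall. Bystander; origin under its middle
- sanding_block: cork sanding block, 100 x 65 x 34 mm. Bystander; origin under its middle
- brush: paint brush lying along its x axis, about 200 mm long. Bystander
- screwdriver: yellow-handled screwdriver lying along its x axis, about 200 mm long. Bystander
Not all that is in view belongs to the job. Of the things that look like the stand, take the one that is farthest to the robot's right at the start.

How it is judged (in metres and radians):
On the way, in this order (a step that is already met when the one before it is completed fails the run):
1. the crank has been turned until the board is clamped between both jaws (contact force between jaw and board above 10 N and y of board in the frame of vise between -0.001 and 0.005 m), for 0.3 s.
2. the prism has been lifted out of its socket (height (world z) of prism_center above 0.075 m and contact force between prism and stand below 0.05 N and contact force between the fingers and prism above 1 N), for 0.1 s.
At the end, for the whole second after the job is handed in: Fingers on both frosted faces hold the prism still, clear of everything: within 9 mm sideways and 20 mm in height of the beam, 60 mm of half-way along it, 10 degrees of square and upright. The jaw presses the board with over 10 N, within 3 mm of its clamped place (all of step 1 and x of prism_center in the frame of beam_mid between -0.009 and 0.009 m and y of prism_center in the frame of beam_mid between -0.06 and 0.06 m and z of prism_center in the frame of beam_mid between -0.02 and 0.02 m and angle between the x axis of prism_center and the x axis of beam_mid, either way round below 0.17 rad and angle between prism_center's own z axis and vertical below 0.17 rad and contact force between the fingers and prism_c1 above 1 N and contact force between the fingers and prism_c2 above 1 N and contact force between prism and vise below 0.1 N and contact force between prism and laser below 0.1 N and contact force between prism and board below 0.1 N and contact force between prism and stand below 0.1 N and linear speed of prism below 0.03 m/s); the arm keeps its last pose, push and grip.
It fails at once if a finger touches a clear face of the prism (more than 0.5 N) (contact force between the fingers and prism_c0 above 0.5 N).
It fails at once if the prism is tipped by more than 35 degrees (angle between prism_center's own z axis and vertical above 0.6 rad).
It fails at once if a bystander is moved more than 30 mm (distance of any of spacer, pencil, tape, glue, screw_jar, sanding_block, brush, screwdriver from where it was at the start of the episode above 0.03 m).
It also fails if it takes over 51 s, if anything falls off the work surface, if the arm or the gripper's body presses on something with over 40 N, if the wrist force passes 120 N, or if a joint passes its speed limit or range.

## Robot

A 6-joint arm with a two-finger parallel gripper is mounted at the origin on the work surface. World frame = base frame: x ahead of the robot, y to its left, z up, the work surface at z = 0. Lengths are in mm, angles in rad, forces in N, time in s.
With the tool pointing down it reaches from about 350 to 775 mm from the base axis. Payload 7.3 kg.
Tool frame: the origin (TCP) lies between the finger pads; the fingertips stand 17 mm ahead of it and the grasp point (between the pads) lies 2 mm behind it; z points along the fingers, y is the direction in which the jaws open and shut (so a half turn about z gives the same grasp; the last joint's range is limited). The gripper opens to 92 mm and grips with 3 to 60 N. Pads are 19 mm wide; open, the fingers measure 130 mm over their backs; the gripper's body (75 mm by 190 mm) begins 47 mm behind the grasp point.
Start: joints at [1.169, 0.342, 1.524, -0, 1.275, -0.146], TCP at [132.819, 507.939, 243.741] pointing down, gripper open.
Joint ranges: [-2.53, 2.53], [-0.77, 2.02], [0.04, 2.7], [-1, 4.14], [0.28, 2.66], [-3.11, 3.11]. Speed limits (rad/s): [2.57, 2.57, 3.14, 3.14, 3.14, 3.14].

## Interface

Orientations are given as [roll, pitch, yaw] about the fixed x, y, z axes, in that order (R = Rz(yaw) Ry(pitch) Rx(roll)).
In Python, from plant import get_obs, capture, get_calibration, close_job gives the robot as it stands.
- The arm moves only by the tool carry_out, never from a script. Its argument "moves" is one flat list of numbers, 7 for each row, row after row: the shift along the tool's x, y, z normalised to -1 to 1, where 1 is 40 cm, then the turn, a rotation vector about the tool's x, y, z normalised to -1 to 1, where 1 is 30 degrees, then the opening, from 0 (shut) to 1 (fully open). A call has exactly 8 rows; each row is the pose to reach, as a shift and turn from the pose measured when the call began, along the tool's axes at that moment; what a row does not reach only later rows make up. A row lasts 1/10 s, in which the tool goes at most 50 mm and 8.59 degrees, less where a joint would pass 70% of its speed; a pose out of reach is approached as far as the arm can. A call with a number of a shift or a turn outside -1 to 1 is refused whole. A call with a gripper value outside its range is refused whole. The fingers move at their own pace and stop on an object; the grip force is fixed at half the most. Time passes only in rows, so rows that repeat a pose let the fingers close, or fill a call up. It gives the time, the measured TCP pose, the force and the opening at its end, in the units of the state.
- get_obs(): the state, without advancing time (a new reading comes with each control period).
- capture(name): name is "scene" or "top" or "wrist"; returns the picture (400x640x3 uint8, red, green, blue); there is no depth.
- get_calibration(name): a dict with "vfov" (degrees; the focal length in pixels is half the picture's height over the tangent of half this angle, whatever the lens; pixels are square), "cx", "cy" (the principal point, pixels), "dist" ([k1, k2, p1, p2, k3] as OpenCV has them; the pictures are not rectified), "cam_to_world" (4x4, takes a point from camera to world coordinates). Camera axes: x right, y up, looking along -z (the intrinsics and any distortion apply to the point x, -y, -z); pixel columns grow to the right and rows downward; lengths in mm; the calibration is good to about 2 mm. A picture is of the moment at which its call begins: read the wrist's pose just before it. get_calibration takes no time and is no camera call; for the wrist camera it gives the pose at the moment of the call.
- close_job(): hands the job in, once; it reports no verdict.
The state is a dict: "time": time; "joint_positions": joint angles; "dq": joint speeds; "tau": joint torques, N m; "tool_pos": TCP position; "tcp_rot": TCP orientation; "contact_force": force on the tool from outside, world axes, zero at the start; "moment": the same for the moment, N m; "grip_width": finger opening in mm.
Only numpy, scipy, OpenCV 4.12 (cv2) and the standard library are available. Lean on these libraries where they do the work, as an engineer would, in place of code of your own. Each camera call takes 0.05 s, during which the arm holds its last target.

## Working session

There is one attempt and no reset: what is moved stays moved. The work goes in short steps, Python scripts to look and compute and a tool call to move; the robot and the scene stay as the last step left them, time stands still between calls to the robot, and variables do not carry over. Pictures are saved under pics/ and viewed, and the job is handed in when it is done.

Besides the shell and the picture viewer there is one more tool, called after "Emit:" by a JSON object that holds its "fn" and its "kwargs". carry_out: Moves the arm, as the interface text tells. Scaled input: -1 to 1 covers 40 cm each way for a shift and 30 degrees each way for a turn. Its arguments: {"type":"object","properties":{"moves":{"type":"array","items":{"type":"number"}}},"required":["moves"]}

```bash
mkdir -p pics; ls; cat > h.py <<'E'
import numpy as np, cv2
from plant import get_obs, capture, get_calibration, close_job
def K(c):
    f=200/np.tan(np.radians(c["vfov"])/2)
    return np.array([[f,0,c["cx"]],[0,f,c["cy"]],[0,0,1.]])
def ray(c,uv):
    p=cv2.undistortPoints(np.array(uv,float).reshape(-1,1,2),K(c),np.array(c["dist"],float)).reshape(-1,2)
    d=np.c_[p[:,0],-p[:,1],-np.ones(len(p))]
    T=np.array(c["cam_to_world"]); return T[:3,3],d@T[:3,:3].T
def onz(c,uv,z):
    o,d=ray(c,uv); return o+d*((z-o[2])/d[:,2])[:,None]
def proj(c,P):
    T=np.linalg.inv(np.array(c["cam_to_world"])); P=np.atleast_2d(P)@T[:3,:3].T+T[:3,3]
    P=P*[1,-1,-1]
    return cv2.projectPoints(P.astype(float),np.zeros(3),np.zeros(3),K(c),np.array(c["dist"],float))[0].reshape(-1,2)
def tri(c1,u1,c2,u2):
    o1,d1=ray(c1,[u1]);o2,d2=ray(c2,[u2]);d1=d1[0];d2=d2[0]
    t=np.linalg.lstsq(np.c_[d1,-d2],o2-o1,rcond=None)[0]
    a=o1+d1*t[0];b=o2+d2*t[1]; return (a+b)/2,np.linalg.norm(a-b)
def save(n,im,box=None,s=1):
    if box: im=im[box[1]:box[3],box[0]:box[2]]
    im=cv2.resize(im,None,fx=s,fy=s,interpolation=cv2.INTER_CUBIC)
    cv2.imwrite("pics/"+n+".png",im[:,:,::-1])
E
python3 - <<'E'
from h import *
import json
for n in ["scene","top","wrist"]:
    c=get_calibration(n); im=capture(n); save(n+"0",im); np.save(n+"0.npy",im); json.dump({k:np.array(v).tolist() for k,v in c.items()},open(n+"0.json","w"))
    print(n,c["vfov"],c["cx"],c["cy"],c["dist"]); print(np.round(c["cam_to_world"],3))
print(get_obs())
E
```

```text
pics
scene 49.64499214329552 322.94059025539735 198.1001900669918 [0.02623416 0.         0.         0.         0.        ]
[[-5.25000e-01 -5.81000e-01  6.21000e-01  1.23931e+03]
 [ 8.51000e-01 -3.60000e-01  3.82000e-01  4.77692e+02]
 [ 2.00000e-03  7.30000e-01  6.84000e-01  8.97641e+02]
 [ 0.00000e+00  0.00000e+00  0.00000e+00  1.00000e+00]]
top 56.18324935581066 310.2973160307498 202.55380916301954 [-0.04168337  0.          0.          0.          0.        ]
[[ 7.000000e-03  9.960000e-01 -8.400000e-02  4.229960e+02]
 [-1.000000e+00  7.000000e-03 -1.000000e-03  5.962700e+01]
 [ 0.000000e+00  8.400000e-02  9.960000e-01  1.162885e+03]
 [ 0.000000e+00  0.000000e+00  0.000000e+00  1.000000e+00]]
wrist 63.84081245508247 318.55296099547104 197.4970104608273 [-0.00832312  0.          0.          0.          0.        ]
[[ 2.54000e-01 -9.24000e-01 -2.85000e-01  5.55190e+01]
 [ 9.67000e-01  2.42000e-01  7.60000e-02  5.28441e+02]
 [-1.00000e-03 -2.95000e-01  9.56000e-01  3.84272e+02]
 [ 0.00000e+00  0.00000e+00  0.00000e+00  1.00000e+00]]
{'time': 0.15, 'joint_positions': array([ 1.16900921e+00,  3.42560890e-01,  1.52474898e+00,  1.41922289e-05,
        1.27542615e+00, -1.46002080e-01]), 'dq': array([-0.00025937, -0.00170443, -0.0024248 , -0.00114153,  0.00172621,
       -0.0009591 ]), 'tau': array([ 1.45742415e-03, -4.31473196e+01, -2.44350511e+01,  7.17693265e-02,
        5.37341251e-02, -9.37180607e-05]), 'tool_pos': array([132.69588722, 507.67309975, 243.22250867]), 'tcp_rot': array([-3.14046343e+00, -1.79769381e-04,  2.88580338e+00]), 'contact_force': array([0.66501537, 0.29030071, 0.24340118]), 'moment': array([ 0.00615469, -0.03303659, -0.03502026]), 'grip_width': 92.213409685413}
```

View pics/scene0.png

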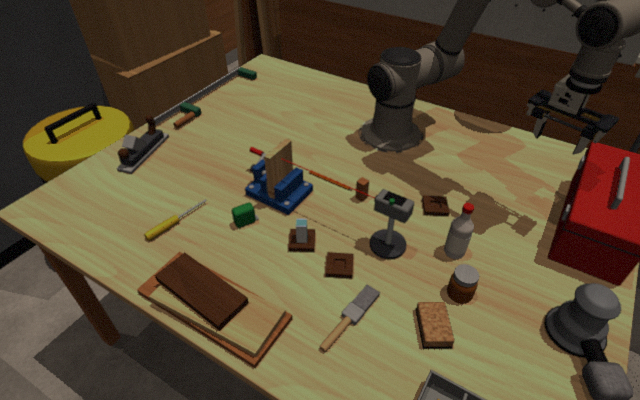

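View pics/top0.png

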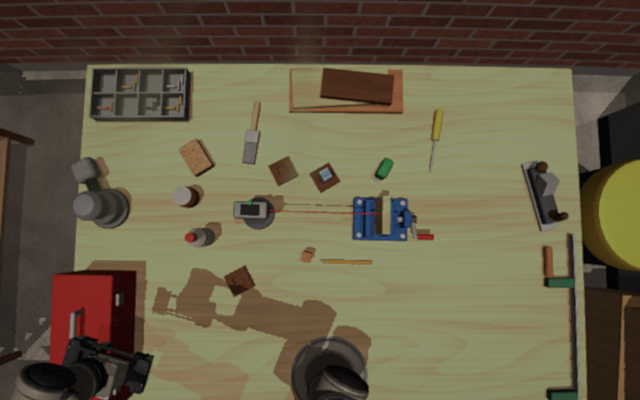

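View pics/wrist0.png

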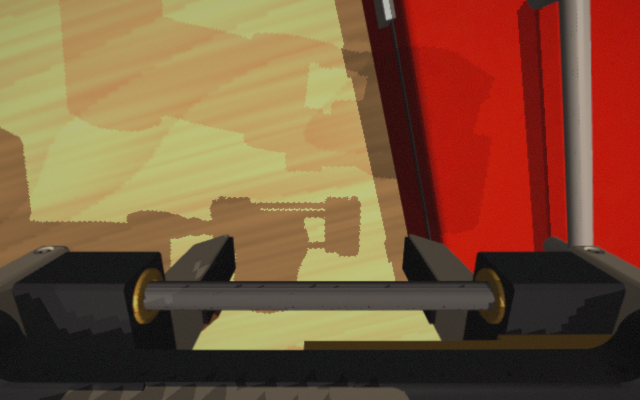

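The top view shows the vise near (383,218), the red crank handle at about (425,237), the laser at (252,210), and the prism in its socket at (325,177). That socket is the rightmost of the three. I'll zoom in on these.

```bash
python3 - <<'E'
from h import *
t=np.load("top0.npy"); s=np.load("scene0.npy")
save("top0v",t,(340,180,450,260),7); save("top0p",t,(230,140,390,260),5)
save("sc0v",s,(230,135,390,255),5)
E
```

```text
(no output)
```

View pics/top0v.png

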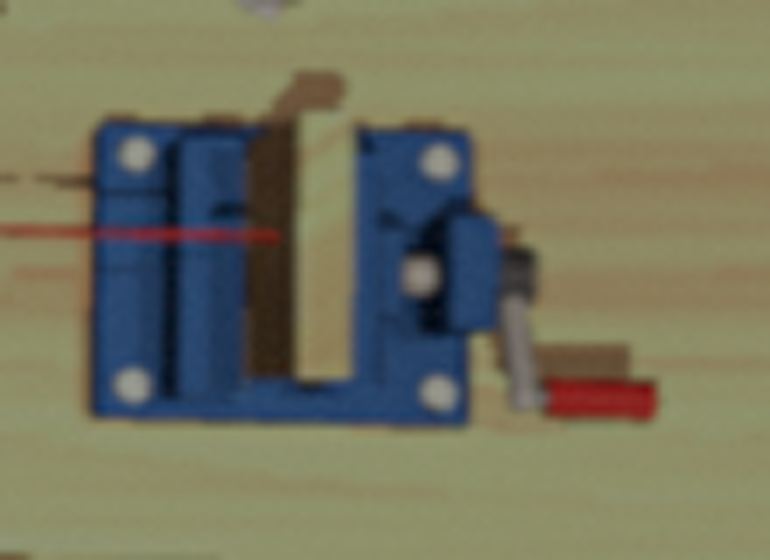

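View pics/top0p.png

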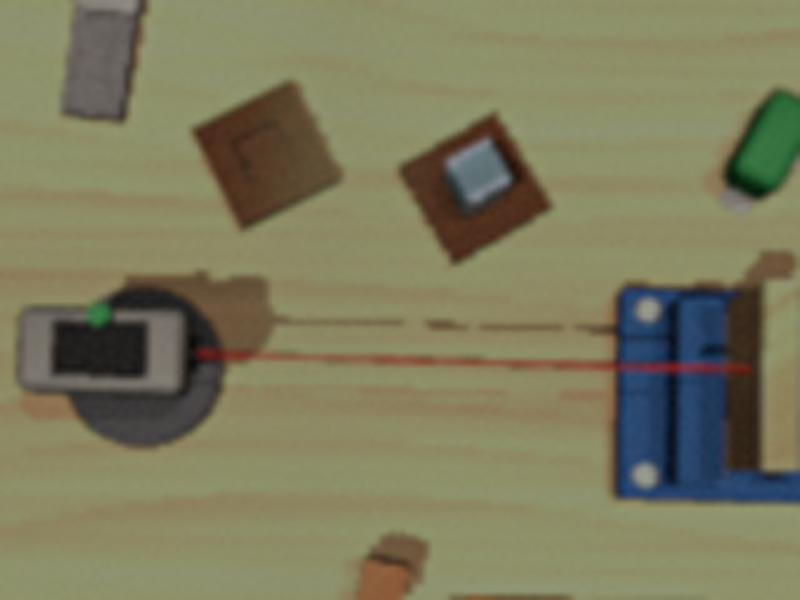

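View pics/sc0v.png

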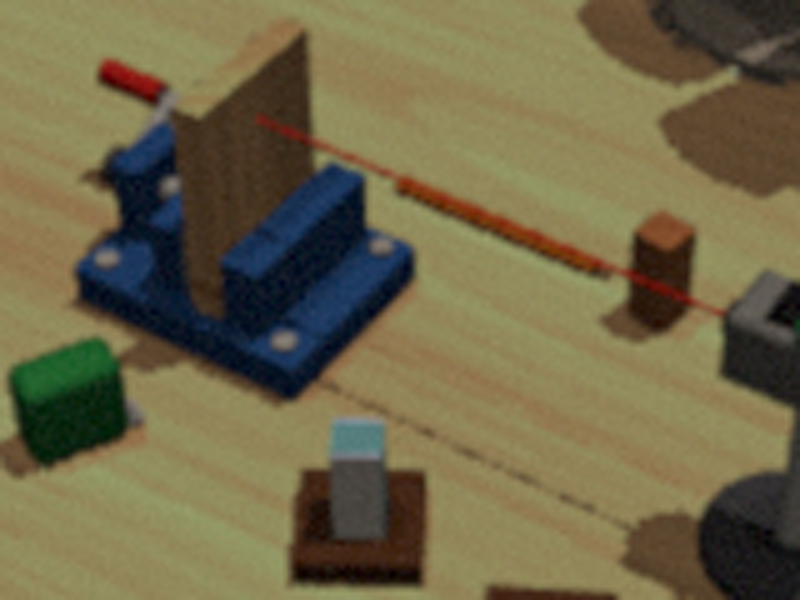

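```bash
python3 - <<'E'
from h import *
import json
t=np.load("top0.npy"); s=np.load("scene0.npy")
ct=json.load(open("top0.json"));cs=json.load(open("scene0.json"))
for n,im,box in (("t",t,(405,225,450,250)),("s",s,(245,140,270,160))):
    h=cv2.cvtColor(im,cv2.COLOR_RGB2HSV); m=((h[...,0]<8)|(h[...,0]>172))&(h[...,1]>150)&(h[...,2]>70)
    mm=np.zeros_like(m);mm[box[1]:box[3],box[0]:box[2]]=m[box[1]:box[3],box[0]:box[2]]
    r=cv2.minAreaRect(np.argwhere(mm)[:,::-1].astype(np.float32)); print(n,mm.sum(),r,cv2.boxPoints(r).tolist()); 
    if n=="t":a=r[0]
    else:b=r[0]
P,e=tri(ct,a,cs,b);print("handle",P,e)
q=lambda l,s,o:[(x/s+o[0],y/s+o[1]) for x,y in l]
c=onz(ct,q([(98,122),(470,130),(470,427),(92,418)],7,(340,180)),30);print("base",c.round(1),c.mean(0))
j=onz(ct,q([(180,135),(248,135),(245,395),(176,395)],7,(340,180)),80);print("fixjaw top",j.round(1))
bo=onz(ct,q([(300,112),(357,120),(352,380),(296,378)],7,(340,180)),180);print("board top",bo.round(1))
be=onz(ct,q([(197,354),(745,369)],5,(230,140)),150);print("beam",be.round(1),np.degrees(np.arctan2(*(be[1]-be[0])[[0,1]])))
# laser head top z=177
l=onz(ct,q([(24,308),(188,310),(184,393),(18,388)],5,(230,140)),177);print("laser",l.round(1))
st=onz(ct,q([(400,170),(494,113),(552,207),(456,264)],5,(230,140)),16);print("stand",st.round(1),st.mean(0))
pr=onz(ct,q([(445,155),(493,138),(515,180),(466,202)],5,(230,140)),78);print("prism",pr.round(1),pr.mean(0))
# beam 2 view
print(tri(ct,(197/5+230,354/5+140),cs,(725/5+230,312/5+135)),tri(ct,(745/5+230,369/5+140),cs,(258/5+230,120/5+135)))
E
```

```text
t 77 ((425.5, 236.5), (5.0, 15.0), 90.0) [[418.0, 234.0], [433.0, 234.0], [433.0, 239.0], [418.0, 239.0]]
s 51 ((255.70001220703125, 150.60000610351562), (12.521980285644531, 4.0249223709106445), 26.56505012512207) [[249.20001220703125, 149.60000610351562], [251.0, 146.0], [262.20001220703125, 151.60000610351562], [260.4000244140625, 155.20001220703125]]
handle [ 418.85902169 -274.90860312   77.00323167] 1.0565795434745535
base [[ 535.5  -72.5   30. ]
 [ 533.2 -234.6   30. ]
 [ 404.6 -232.9   30. ]
 [ 407.5  -69.6   30. ]] [ 470.20750918 -152.39565734   30.        ]
fixjaw top [[ 525.4 -100.7   80. ]
 [ 525.6 -129.    80. ]
 [ 418.  -127.    80. ]
 [ 417.9  -98.5   80. ]]
board top [[ 525.  -131.3  180. ]
 [ 522.1 -152.9  180. ]
 [ 424.3 -150.   180. ]
 [ 424.9 -129.   180. ]]
beam [[ 485.5  170.8  150. ]
 [ 479.5 -126.2  150. ]] -178.83794627648655
laser [[507.6 259.9 177. ]
 [507.1 173.  177. ]
 [463.3 174.4 177. ]
 [465.2 262.1 177. ]]
stand [[608.7  61.8  16. ]
 [644.9   3.8  16. ]
 [586.3 -32.2  16. ]
 [550.5  26.9  16. ]] [597.59719178  15.0553287   16.        ]
prism [[607.7  35.4  78. ]
 [618.    7.3  78. ]
 [593.3  -5.6  78. ]
 [580.1  23.   78. ]] [599.77154389  15.02520386  78.        ]
(array([485.99852061, 170.22601585, 148.41309938]), np.float64(1.6721660853477278)) (array([ 479.69562817, -126.95761314,  145.15213764]), np.float64(0.348511219060124))
```

Two-view triangulation puts the handle at (419,-275,77). That is 54 mm from the crank axis at about (468,·,56), so the crank is at about 0.40 rad, inside the given range. The sizes of the base, the fixed jaw and the beam height also agree. Next I'll plan the approach.

```bash
cat >> h.py <<'E'
from scipy.spatial.transform import Rotation as Ro
def rel(pos,yawdeg,o=None,start=None):
    """target world pos, tool-down yaw -> normalised shift/turn from the current pose"""
    o=o or get_obs()
    R0=Ro.from_euler('xyz',o["tcp_rot"]); Rt=Ro.from_euler('xyz',[np.pi,0,np.radians(yawdeg)])
    d=R0.inv().apply(np.array(pos)-o["tool_pos"])/400
    r=np.degrees((R0.inv()*Rt).as_rotvec())/30
    print(np.round(d,4).tolist(),np.round(r,3).tolist()); return d,r
def st():
    o=get_obs();print(round(o["time"],2),o["tool_pos"].round(1),np.degrees(o["tcp_rot"]).round(2),o["contact_force"].round(1),round(o["grip_width"],1),o["joint_positions"].round(2))
E
python3 - <<'E'
from h import *
st(); rel((400,235,245),89); rel((419,-150,245),89)
E
```

```text
0.15 [132.7 507.7 243.2] [-1.7994e+02 -1.0000e-02  1.6534e+02] [0.7 0.3 0.2] 92.2 [ 1.17  0.34  1.52  0.    1.28 -0.15]
[-0.819, -0.4904, -0.004] [-0.002, 0.001, 2.545]
[-1.1085, -1.4096, -0.0031] [-0.002, 0.001, 2.545]
```

Emit:
{"fn": "carry_out", "kwargs": {"moves": [-0.12, -0.07, 0, 0, 0, 0.2, 1, -0.24, -0.14, 0, 0, 0, 0.4, 1, -0.36, -0.21, 0, 0, 0, 0.6, 1, -0.48, -0.29, 0, 0, 0, 0.8, 1, -0.6, -0.36, 0, 0, 0, 1, 1, -0.7, -0.42, 0, 0, 0, 1, 1, -0.82, -0.49, 0, 0, 0, 1, 1, -0.82, -0.49, 0, 0, 0, 1, 1]}}

```text
time: 0.95
tool_pos: [402.2, 232.6, 243.3]
tcp_rot: [-3.14, 0.001, 2.36]
contact_force: [0.1, 0.6, -0.3]
grip_width: 91.7
```

```bash
python3 - <<'E'
from h import *
st(); rel((420,-140,245),89)
E
```

```text
0.95 [402.2 232.6 243.3] [-1.7993e+02  6.0000e-02  1.3523e+02] [ 0.1  0.6 -0.3] 91.7 [ 0.36  0.23  1.68 -0.    1.23 -0.43]
[-0.6875, -0.63, -0.0028] [-0.001, 0.003, 1.541]
```

Emit:
{"fn": "carry_out", "kwargs": {"moves": [-0.085, -0.08, 0, 0, 0, 0.2, 1, -0.17, -0.155, 0, 0, 0, 0.4, 1, -0.26, -0.235, 0, 0, 0, 0.6, 1, -0.345, -0.315, 0, 0, 0, 0.8, 1, -0.43, -0.395, 0, 0, 0, 1, 1, -0.515, -0.47, 0, 0, 0, 1, 1, -0.6, -0.55, 0, 0, 0, 1, 1, -0.69, -0.63, 0, 0, 0, 1, 1]}}

```text
time: 1.75
tool_pos: [420.2, -142.5, 243.9]
tcp_rot: [-3.141, 0.001, 1.837]
contact_force: [0.9, 0.0, -0.4]
grip_width: 91.8
```

```bash
python3 - <<'E'
from h import *
st(); rel((419,-278,170),89)
E
```

```text
1.75 [ 420.2 -142.5  243.9] [-1.7998e+02  7.0000e-02  1.0522e+02] [ 0.9  0.  -0.4] 91.8 [-0.5   0.19  1.73 -0.    1.22 -0.76]
[-0.3258, -0.0919, 0.1851] [-0.0, 0.003, 0.541]
```

Emit:
{"fn": "carry_out", "kwargs": {"moves": [-0.1, -0.03, 0, 0, 0, 0.2, 1, -0.2, -0.06, 0, 0, 0, 0.4, 1, -0.3, -0.09, 0, 0, 0, 0.54, 1, -0.326, -0.092, 0.06, 0, 0, 0.54, 1, -0.326, -0.092, 0.14, 0, 0, 0.54, 1, -0.326, -0.092, 0.17, 0, 0, 0.54, 1, -0.326, -0.092, 0.17, 0, 0, 0.54, 1, -0.326, -0.092, 0.17, 0, 0, 0.54, 1]}}

```text
time: 2.55
tool_pos: [419.1, -278.2, 176.4]
tcp_rot: [3.142, 0.001, 1.554]
contact_force: [-0.2, 0.1, 0.0]
grip_width: 91.6
```

```bash
python3 - <<'E'
from h import *
import json
st(); 
for n in ["wrist","scene"]:
    c=get_calibration(n); im=capture(n); save(n+"1",im); np.save(n+"1.npy",im); json.dump({k:np.array(v).tolist() for k,v in c.items()},open(n+"1.json","w"))
c=get_calibration("wrist");o=get_obs()
print(np.linalg.norm(np.array(c["cam_to_world"])[:3,3]-o["tool_pos"]),np.array(c["cam_to_world"])[:3,3])
E
```

```text
2.55 [ 419.1 -278.2  176.4] [1.800e+02 8.000e-02 8.903e+01] [-0.2  0.1  0. ] 91.6 [-0.74  0.37  1.69 -0.    1.09 -0.72]
162.47607930959373 [ 420.90321177 -197.47972184  318.03993512]
```

View pics/wrist1.png

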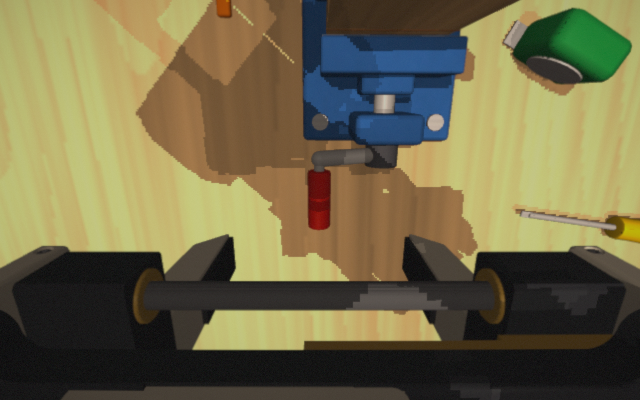

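View pics/scene1.png

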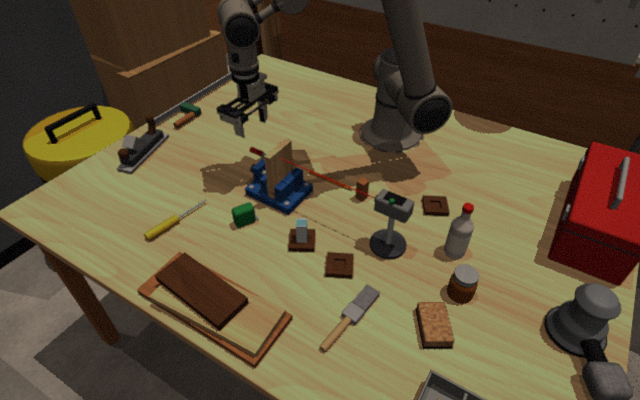

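In the wrist view the handle runs from (318,170) to (318,229), the hub is near (383,155), and the screw shaft is at (384,102). I'll measure the handle and the axis from this view.

```bash
python3 - <<'E'
from h import *
import json
w=np.load("wrist1.npy"); cw=json.load(open("wrist1.json"))
h=cv2.cvtColor(w,cv2.COLOR_RGB2HSV); m=((h[...,0]<8)|(h[...,0]>172))&(h[...,1]>150)&(h[...,2]>40)
mm=np.zeros_like(m);mm[160:240,295:345]=m[160:240,295:345]
r=cv2.minAreaRect(np.argwhere(mm)[:,::-1].astype(np.float32));print(r)
print(onz(cw,[r[0],(318.5,170),(318.5,229),(307.5,200),(330,200)],77).round(1))
print("shaft",onz(cw,[(384,102),(383,155)],56).round(1))
print("base z30 corners",onz(cw,[(303,137),(450,137)],30).round(1), "bolts",onz(cw,[(320,122),(435,122)],32).round(1))
ct=json.load(open("top0.json"));print(tri(cw,r[0],ct,(425.9,237)))
print(proj(cw,[[419,-278,77]]))
E
```

```text
((318.5, 199.5), (59.0, 21.0), 90.0)
[[ 419.4 -273.6   77. ]
 [ 419.8 -250.    77. ]
 [ 418.9 -298.7   77. ]
 [ 410.7 -273.9   77. ]
 [ 428.4 -274.2   77. ]]
shaft [[ 471.8 -201.3   56. ]
 [ 472.7 -243.    56. ]]
base z30 corners [[ 406.4 -230.2   30. ]
 [ 536.7 -232.4   30. ]] bolts [[ 421.6 -217.4   32. ]
 [ 521.5 -219.1   32. ]]
(array([ 416.85846271, -352.85826347, -173.17352519]), np.float64(2.104723704825905))
[[318.14769398 204.77892767]]
```

Emit:
{"fn": "carry_out", "kwargs": {"moves": [0, 0, 0.06, 0, 0, 0, 0.5, 0, 0, 0.12, 0, 0, 0, 0.5, 0, 0, 0.18, 0, 0, 0, 0.5, 0, 0, 0.22, 0, 0, 0, 0.5, 0, 0, 0.245, 0, 0, 0, 0.5, 0, 0, 0.256, 0, 0, 0, 0.5, 0, 0, 0.256, 0, 0, 0, 0.5, 0, 0, 0.256, 0, 0, 0, 0.5]}}

```text
time: 3.45
tool_pos: [420.1, -279.0, 75.6]
tcp_rot: [3.139, 0.004, 1.554]
contact_force: [-1.3, -0.2, 0.5]
grip_width: 45.7
```

```bash
python3 - <<'E'
from h import *
st(); c=get_calibration("wrist");im=capture("wrist"); save("wrist2",im)
E
```

```text
3.45 [ 420.1 -279.    75.6] [179.84   0.22  89.04] [-1.3 -0.2  0.5] 45.7 [-0.74  0.51  1.8  -0.    0.83 -0.72]
```

View pics/wrist2.png

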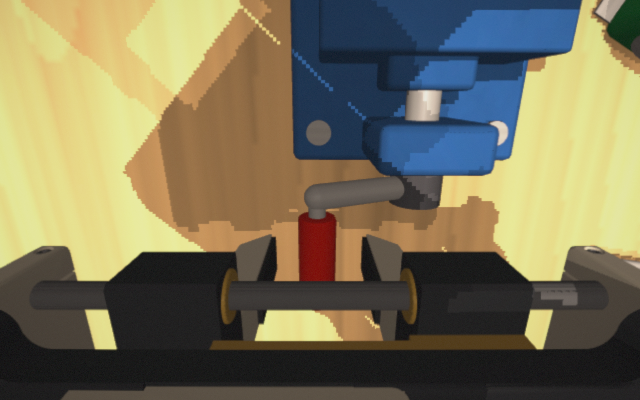

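The handle is centred between the fingers, at x of about 317. I'll close on it.

Emit:
{"fn": "carry_out", "kwargs": {"moves": [0, 0, 0.004, 0, 0, 0, 0, 0, 0, 0.004, 0, 0, 0, 0, 0, 0, 0.004, 0, 0, 0, 0, 0, 0, 0.004, 0, 0, 0, 0, 0, 0, 0.004, 0, 0, 0, 0, 0, 0, 0.004, 0, 0, 0, 0, 0, 0, 0.004, 0, 0, 0, 0, 0, 0, 0.004, 0, 0, 0, 0]}}

```text
time: 4.3
tool_pos: [419.4, -279.1, 74.0]
tcp_rot: [3.14, 0.004, 1.554]
contact_force: [-5.0, -0.8, 1.8]
grip_width: 17.1
```

```bash
python3 - <<'E'
from h import *
st(); o=get_obs();c=get_calibration("wrist");im=capture("wrist"); save("wrist3",im,(200,100,440,320),3)
# arc
p=o["tool_pos"]; ax=471.5;az=56
cx=p[0]-ax; cz=p[2]+2-az; th=np.arctan2(cz,-cx); print("th",th,np.hypot(cx,cz))
for k in range(1,14):
    t=th+k*0.16
    print(round(t,2),"y %.4f z %.4f"%(((-55*np.cos(t))-cx)/400,-(55*np.sin(t)-cz)/400))
E
```

```text
4.3 [ 419.4 -279.1   74. ] [179.92   0.21  89.06] [-5.  -0.8  1.8] 17.1 [-0.74  0.51  1.8  -0.    0.83 -0.72]
th 0.3659992398606914 55.81578207850079
0.53 y 0.0114 z -0.0191
0.69 y 0.0239 z -0.0372
0.85 y 0.0391 z -0.0530
1.01 y 0.0567 z -0.0662
1.17 y 0.0761 z -0.0764
1.33 y 0.0970 z -0.0835
1.49 y 0.1187 z -0.0871
1.65 y 0.1406 z -0.0872
1.81 y 0.1623 z -0.0838
1.97 y 0.1832 z -0.0770
2.13 y 0.2028 z -0.0669
2.29 y 0.2205 z -0.0539
2.45 y 0.2359 z -0.0382
```

View pics/wrist3.png

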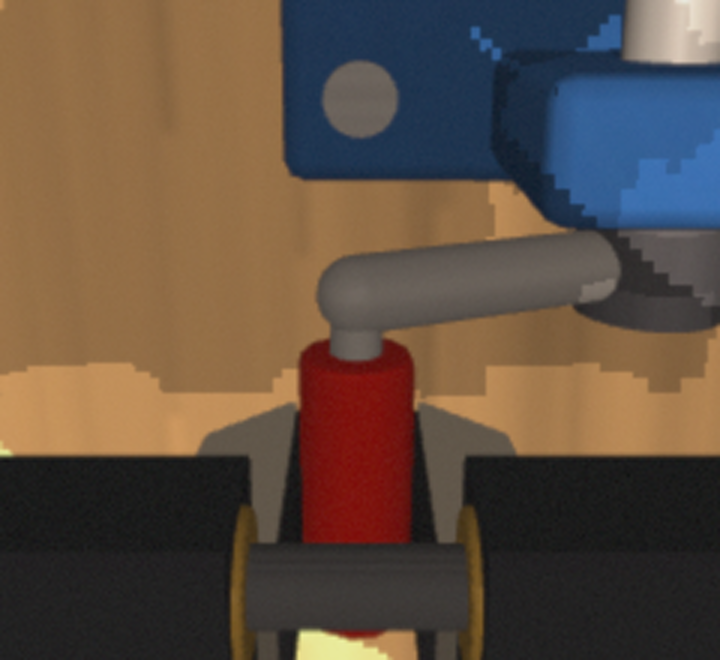

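The handle is pinched at 17.1 mm opening, and the geometry (radius 55.8) fits. I'll turn it along the arc.

Emit:
{"fn": "carry_out", "kwargs": {"moves": [0, 0.005, -0.009, 0, 0, 0, 0, 0, 0.011, -0.019, 0, 0, 0, 0, 0, 0.024, -0.037, 0, 0, 0, 0, 0, 0.039, -0.053, 0, 0, 0, 0, 0, 0.057, -0.066, 0, 0, 0, 0, 0, 0.076, -0.076, 0, 0, 0, 0, 0, 0.097, -0.083, 0, 0, 0, 0, 0, 0.097, -0.083, 0, 0, 0, 0]}}

```text
time: 5.15
tool_pos: [459.8, -279.7, 107.1]
tcp_rot: [3.138, 0.004, 1.555]
contact_force: [3.9, -2.3, -7.0]
grip_width: 17.1
```

```bash
python3 - <<'E'
from h import *
st(); o=get_obs()
p=o["tool_pos"]; ax=471.5;az=56
cx=p[0]-ax; cz=p[2]+2-az; th=np.arctan2(cz,-cx); print("th",th,np.hypot(cx,cz))
for k in range(1,9):
    t=1.33+k*0.13
    print(round(t,2),"y %.4f z %.4f"%(((-55*np.cos(t))-cx)/400,-(55*np.sin(t)-cz)/400))
E
```

```text
5.15 [ 459.8 -279.7  107.1] [179.82   0.24  89.07] [ 3.9 -2.3 -7. ] 17.1 [-0.69  0.51  1.67 -0.    0.95 -0.67]
th 1.3529626804442014 54.34600243046171
1.46 y 0.0142 z -0.0040
1.59 y 0.0320 z -0.0048
1.72 y 0.0498 z -0.0033
1.85 y 0.0673 z 0.0005
1.98 y 0.0841 z 0.0065
2.11 y 0.1000 z 0.0147
2.24 y 0.1147 z 0.0248
2.37 y 0.1279 z 0.0368
```

Emit:
{"fn": "carry_out", "kwargs": {"moves": [0, 0.014, -0.003, 0, 0, 0, 0, 0, 0.032, -0.004, 0, 0, 0, 0, 0, 0.05, -0.002, 0, 0, 0, 0, 0, 0.067, 0.001, 0, 0, 0, 0, 0, 0.084, 0.007, 0, 0, 0, 0, 0, 0.1, 0.015, 0, 0, 0, 0, 0, 0.114, 0.025, 0, 0, 0, 0, 0, 0.114, 0.025, 0, 0, 0, 0]}}

```text
time: 5.95
tool_pos: [504.3, -280.5, 96.1]
tcp_rot: [-3.141, 0.003, 1.555]
contact_force: [-4.1, -5.0, -10.4]
grip_width: 17.3
```

```bash
python3 - <<'E'
from h import *
st(); o=get_obs()
p=o["tool_pos"]; ax=471.5;az=56
cx=p[0]-ax; cz=p[2]+2-az; th=np.arctan2(cz,-cx); print("th",th,np.hypot(cx,cz))
f=o["contact_force"];print("tang",f[0]*np.sin(th)+f[2]*np.cos(th),"rad",-f[0]*np.cos(th)+f[2]*np.sin(th))
for k in range(1,9):
    t=2.24+k*0.05
    print(round(t,2),"y %.4f z %.4f"%(((-55*np.cos(t))-cx)/400,-(55*np.sin(t)-cz)/400))
save("wrist4",capture("wrist"));save("top4",capture("top"),(340,170,450,260),7)
E
```

```text
5.95 [ 504.3 -280.5   96.1] [-179.96    0.18   89.1 ] [ -4.1  -5.  -10.4] 17.3 [-0.64  0.59  1.57 -0.    0.99 -0.62]
th 2.231462764572635 53.37050314127818
tang 3.187127062560459 rad -10.749185789430435
2.29 y 0.0087 z 0.0019
2.34 y 0.0138 z 0.0066
2.39 y 0.0186 z 0.0115
2.44 y 0.0231 z 0.0166
2.49 y 0.0275 z 0.0220
2.54 y 0.0315 z 0.0275
2.59 y 0.0352 z 0.0333
2.64 y 0.0387 z 0.0392
```

View pics/wrist4.png

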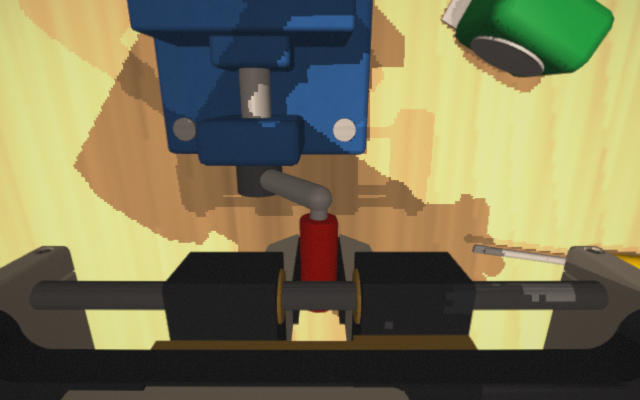

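```bash
python3 - <<'E'
from h import *
o=get_obs()
p=o["tool_pos"]; ax=471.5;az=56
cx=p[0]-ax; cz=p[2]+2-az
for k in range(1,9):
    t=2.24+k*0.05
    print(round(t,2),"y %.4f z %.4f"%(((-53.*np.cos(t))-cx)/400,-(53.*np.sin(t)-cz)/400))
E
```

```text
2.29 y 0.0054 z 0.0057
2.34 y 0.0103 z 0.0102
2.39 y 0.0150 z 0.0149
2.44 y 0.0194 z 0.0198
2.49 y 0.0235 z 0.0250
2.54 y 0.0274 z 0.0304
2.59 y 0.0310 z 0.0359
2.64 y 0.0343 z 0.0417
```

View pics/top4.png

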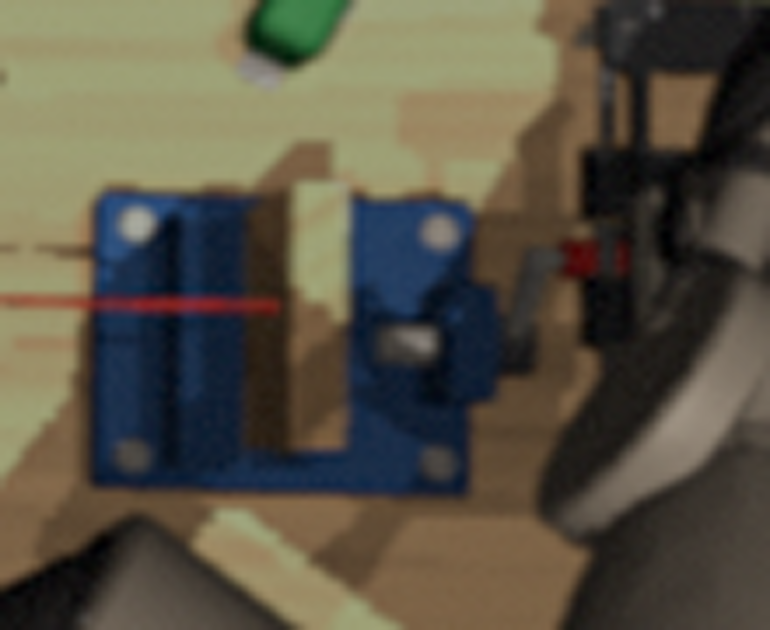

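Emit:
{"fn": "carry_out", "kwargs": {"moves": [0.003, 0.003, 0.003, 0, 0, 0, 0, 0.003, 0.005, 0.006, 0, 0, 0, 0, 0.003, 0.008, 0.008, 0, 0, 0, 0, 0.003, 0.01, 0.01, 0, 0, 0, 0, 0.003, 0.013, 0.013, 0, 0, 0, 0, 0.003, 0.015, 0.015, 0, 0, 0, 0, 0.003, 0.015, 0.015, 0, 0, 0, 0, 0.003, 0.015, 0.015, 0, 0, 0, 0]}}

```text
time: 6.85
tool_pos: [509.2, -280.6, 91.4]
tcp_rot: [-3.14, 0.005, 1.555]
contact_force: [-8.9, -6.6, 4.2]
grip_width: 17.3
```

```bash
cat > f.py <<'E'
from h import *
st(); o=get_obs()
p=o["tool_pos"]; ax=471.5;az=56
cx=p[0]-ax; cz=p[2]+2-az; th=np.arctan2(cz,-cx); print("th",th,np.hypot(cx,cz))
f=o["contact_force"];print("tang",f[0]*np.sin(th)+f[2]*np.cos(th),"rad",-f[0]*np.cos(th)+f[2]*np.sin(th))
for t in np.arange(th+.04,th+.4,.04):
    print(round(t,2),"y %.4f z %.4f"%(((-53*np.cos(t))-cx)/400,-(53*np.sin(t)-cz)/400))
E
python3 f.py
```

```text
6.85 [ 509.2 -280.6   91.4] [-179.9    0.3   89.1] [-8.9 -6.6  4.2] 17.3 [-0.63  0.6   1.56 -0.01  0.98 -0.61]
th 2.360963640996969 53.09571026411797
tang -9.297471621182535 rad -3.376564883001222
2.4 y 0.0035 z 0.0040
2.44 y 0.0070 z 0.0080
2.48 y 0.0103 z 0.0121
2.52 y 0.0135 z 0.0164
2.56 y 0.0165 z 0.0207
2.6 y 0.0193 z 0.0252
2.64 y 0.0219 z 0.0298
2.68 y 0.0244 z 0.0345
2.72 y 0.0266 z 0.0393
```

Emit:
{"fn": "carry_out", "kwargs": {"moves": [0, 0.002, 0.002, 0, 0, 0, 0, 0, 0.003, 0.003, 0, 0, 0, 0, 0, 0.005, 0.006, 0, 0, 0, 0, 0, 0.005, 0.006, 0, 0, 0, 0, 0, 0.005, 0.006, 0, 0, 0, 0, 0, 0.005, 0.006, 0, 0, 0, 0, 0, 0.005, 0.006, 0, 0, 0, 0, 0, 0.005, 0.006, 0, 0, 0, 0]}}

```text
time: 7.65
tool_pos: [509.8, -280.8, 90.6]
tcp_rot: [-3.137, 0.005, 1.555]
contact_force: [-11.1, -2.6, 8.9]
grip_width: 16.9
```

```bash
python3 f.py; python3 - <<'E'
from h import *
save("top5",capture("top"),(340,170,450,260),7)
save("scene5",capture("scene"),(230,125,330,215),7)
E
```

```text
7.65 [ 509.8 -280.8   90.6] [-179.76    0.31   89.12] [-11.1  -2.6   8.9] 16.9 [-0.63  0.6   1.55 -0.01  0.99 -0.61]
th 2.3801182486617605 52.978331216001365
tang -14.096421896389622 rad -1.9108818264368743
2.42 y 0.0036 z 0.0039
2.46 y 0.0070 z 0.0079
2.5 y 0.0103 z 0.0121
2.54 y 0.0134 z 0.0164
2.58 y 0.0163 z 0.0208
2.62 y 0.0190 z 0.0254
2.66 y 0.0216 z 0.0300
2.7 y 0.0239 z 0.0348
2.74 y 0.0261 z 0.0396
```

View pics/top5.png

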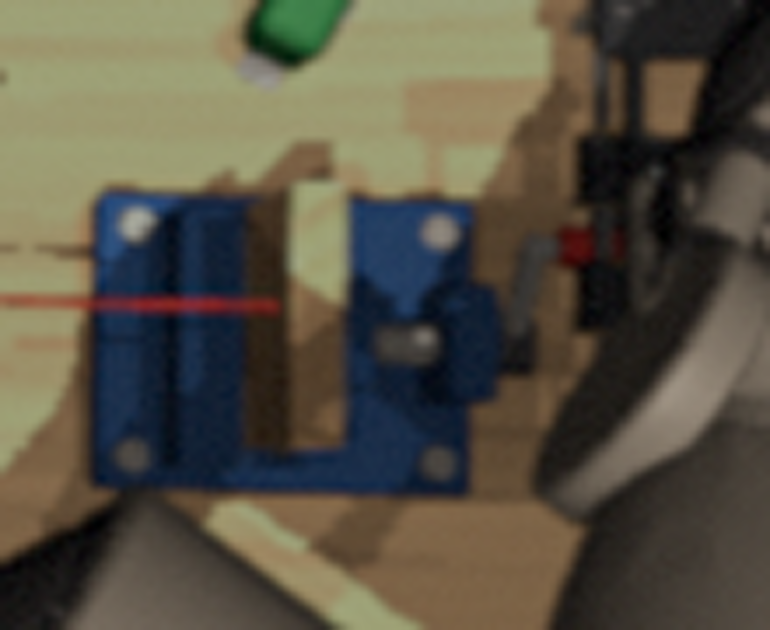

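View pics/scene5.png

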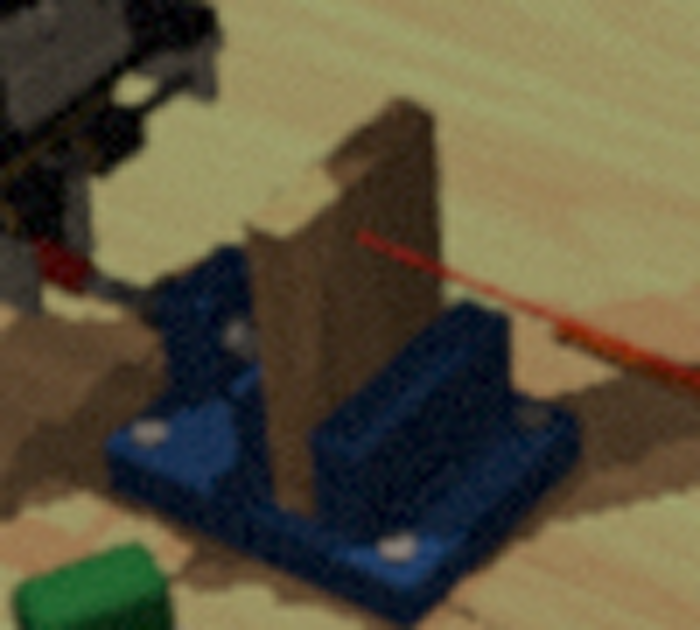

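Resistance at the handle rose from a few N to 14 N while the angle stalled at about 2.38, so the board is clamped firmly. I'll let go and lift.

Emit:
{"fn": "carry_out", "kwargs": {"moves": [0, 0, 0, 0, 0, 0, 0.5, 0, 0, 0, 0, 0, 0, 0.5, 0, 0, 0, 0, 0, 0, 0.5, 0, 0, -0.05, 0, 0, 0, 0.5, 0, 0, -0.14, 0, 0, 0, 0.5, 0, 0, -0.24, 0, 0, 0, 0.6, 0, 0, -0.34, 0, 0, 0, 0.8, 0, 0, -0.38, 0, 0, 0, 1]}}

```text
time: 8.55
tool_pos: [512.1, -280.4, 247.2]
tcp_rot: [3.139, 0.009, 1.556]
contact_force: [0.0, -0.1, 0.2]
grip_width: 65.2
```

```bash
python3 - <<'E'
from h import *
st(); save("wrist6",capture("wrist")); rel((600,-80,260),89)
E
```

```text
8.55 [ 512.1 -280.4  247.2] [179.88   0.52  89.14] [ 0.  -0.1  0.2] 65.2 [-0.63  0.44  1.36 -0.01  1.33 -0.61]
[0.5046, 0.2114, -0.0335] [0.007, 0.02, 0.005]
```

View pics/wrist6.png

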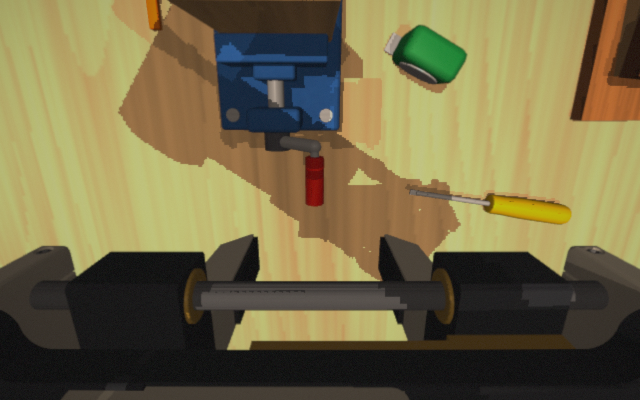

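The crank stayed put after release. Next I'll look at the prism from the side to tell the frosted faces from the clear ones.

Emit:
{"fn": "carry_out", "kwargs": {"moves": [0.08, 0.01, 0, 0, 0, -0.15, 1, 0.16, 0.02, 0, 0, 0, -0.3, 1, 0.24, 0.02, 0, 0, 0, -0.45, 1, 0.32, 0.03, 0, 0, 0, -0.6, 1, 0.38, 0.03, 0, 0, 0, -0.75, 1, 0.42, 0.03, 0, 0, 0, -0.9, 1, 0.42, 0.03, 0, 0, 0, -1, 1, 0.42, 0.03, 0, 0, 0, -1, 1]}}

```text
time: 9.4
tool_pos: [527.0, -111.9, 245.9]
tcp_rot: [-3.139, 0.01, 2.081]
contact_force: [0.1, -0.3, 0.6]
grip_width: 91.4
```

```bash
python3 - <<'E'
from h import *
import json
st(); c=get_calibration("wrist");im=capture("wrist"); save("wrist7",im); np.save("wrist7.npy",im); json.dump({k:np.array(v).tolist() for k,v in c.items()},open("wrist7.json","w"))
print(proj(c,[[599.8,15,78]]))
E
```

```text
9.4 [ 527.  -111.9  245.9] [-179.87    0.57  119.25] [ 0.1 -0.3  0.6] 91.4 [-0.35  0.36  1.49 -0.01  1.29 -0.86]
[[454.64008783 102.52226747]]
```

View pics/wrist7.png

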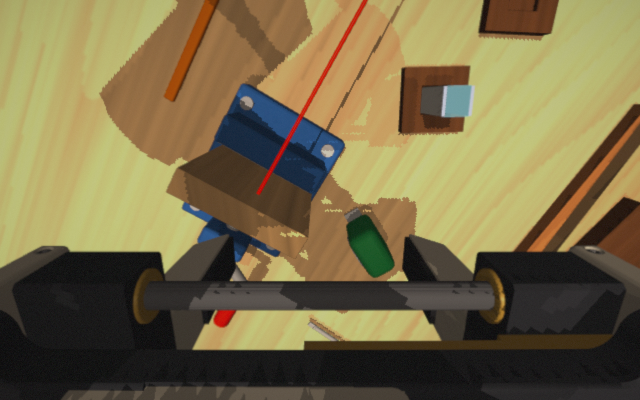

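```bash
python3 - <<'E'
from h import *
w=np.load("wrist7.npy"); save("w7p",w,(390,50,490,145),8)
E
```

```text
(no output)
```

View pics/w7p.png

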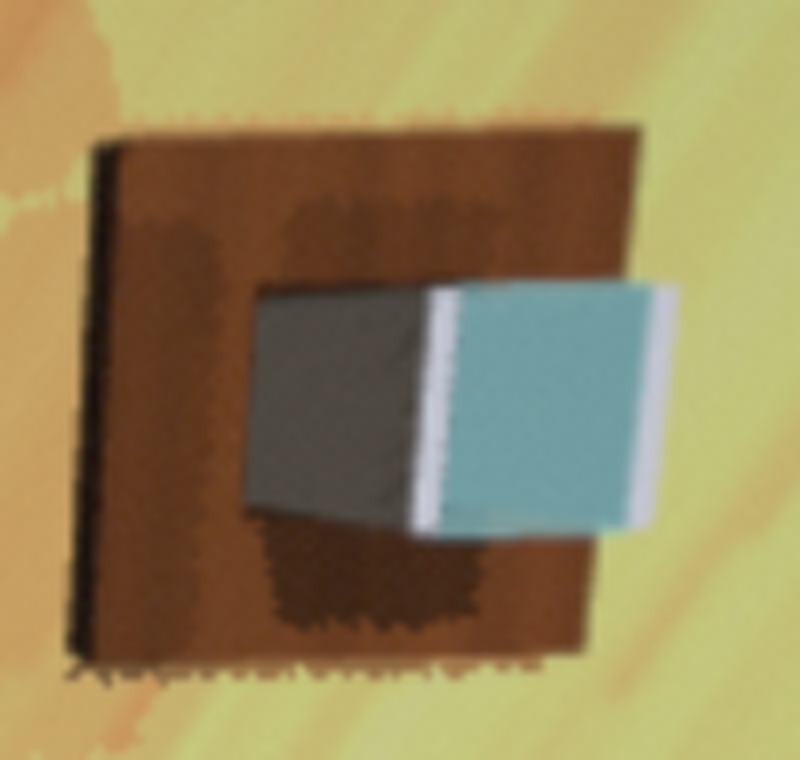

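The close-up shows white frosted slabs on the two faces at left and right of the picture. The top in between is clear blue-green. The jaws must therefore close across that axis, at about 31° in the world frame. I'll measure centre and yaw.

```bash
python3 - <<'E'
from h import *
import json
c=json.load(open("wrist7.json"))
uv=[(x/8+390-.0,y/8+50) for x,y in [(430,288),(680,285),(652,527),(412,532)]]
P=onz(c,uv,78);print(P.round(1),P.mean(0).round(1))
for a,b in ((0,1),(3,2),(0,3),(1,2)):
    d=P[b]-P[a];print(np.linalg.norm(d).round(1),np.degrees(np.arctan2(d[1],d[0])).round(1))
sv=[(x/8+390,y/8+50) for x,y in [(118,143),(640,127),(583,652),(92,660)]]
S=onz(c,sv,16);print(S.round(1),S.mean(0).round(1))
for a,b in ((0,1),(3,2),(0,3),(1,2)):
    d=S[b]-S[a];print(np.linalg.norm(d).round(1),np.degrees(np.arctan2(d[1],d[0])).round(1))
# beam in this view, z=150
B=onz(c,[(258,193),(365,0)],150);print("beam",B.round(1))
# triangulate prism top centre with scene
E
```

```text
[[582.5  21.8  78. ]
 [607.1  36.   78. ]
 [620.7  13.   78. ]
 [596.6  -1.2  78. ]] [601.7  17.4  78. ]
28.4 30.0
28.0 30.5
27.0 -58.6
26.7 -59.4
[[554.2  28.8  16. ]
 [614.1  64.8  16. ]
 [649.5   5.1  16. ]
 [589.2 -30.1  16. ]] [601.7  17.2  16. ]
69.9 31.0
69.8 30.2
68.5 -59.3
69.4 -59.4
beam [[ 481.7 -126.   150. ]
 [ 484.8   25.4  150. ]]
```

Prism and socket agree: centre (601.5,17), frosted normal at 30.5°, sizes 28 and 70 mm as given. I'll hover above it and check.

```bash
python3 - <<'E'
from h import *
st(); rel((601.5,17,160),120.5)
E
```

```text
9.45 [ 527.  -112.5  246. ] [-179.87    0.58  119.12] [0.9 1.1 0.5] 92.0 [-0.35  0.36  1.49 -0.01  1.29 -0.85]
[0.1942, 0.3207, 0.2123] [-0.005, 0.019, -0.046]
```

Emit:
{"fn": "carry_out", "kwargs": {"moves": [0.05, 0.08, 0.02, 0, 0, 0, 1, 0.1, 0.16, 0.05, 0, 0, -0.02, 1, 0.15, 0.24, 0.1, 0, 0.01, -0.046, 1, 0.194, 0.321, 0.16, 0, 0.019, -0.046, 1, 0.194, 0.321, 0.212, -0.005, 0.019, -0.046, 1, 0.194, 0.321, 0.212, -0.005, 0.019, -0.046, 1, 0.194, 0.321, 0.212, -0.005, 0.019, -0.046, 1, 0.194, 0.321, 0.212, -0.005, 0.019, -0.046, 1]}}

```text
time: 10.25
tool_pos: [602.2, 16.1, 161.5]
tcp_rot: [3.14, 0.001, 2.101]
contact_force: [0.6, -0.2, -0.0]
grip_width: 91.7
```

```bash
python3 - <<'E'
from h import *
import json
st(); c=get_calibration("wrist");im=capture("wrist"); save("wrist8",im); np.save("wrist8.npy",im); json.dump({k:np.array(v).tolist() for k,v in c.items()},open("wrist8.json","w"))
t=capture("top");save("top8",t,(270,130,400,230),6)
rel((601.5,17,48),120.5)
E
```

```text
10.25 [602.2  16.1 161.5] [1.7989e+02 8.0000e-02 1.2040e+02] [ 0.6 -0.2 -0. ] 91.7 [-0.1   0.55  1.42  0.    1.17 -0.63]
[0.0031, -0.001, 0.2841] [0.004, 0.003, -0.003]
```

View pics/wrist8.png

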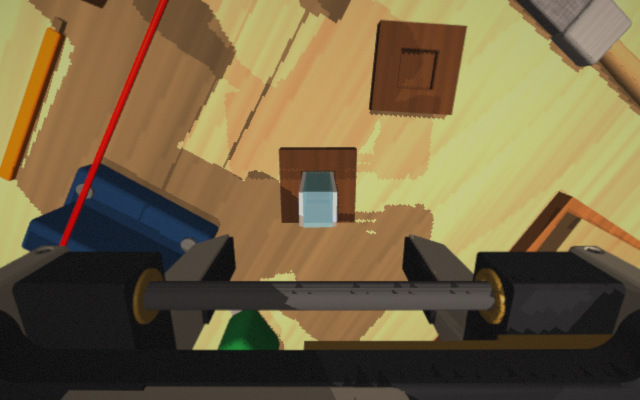

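View pics/top8.png

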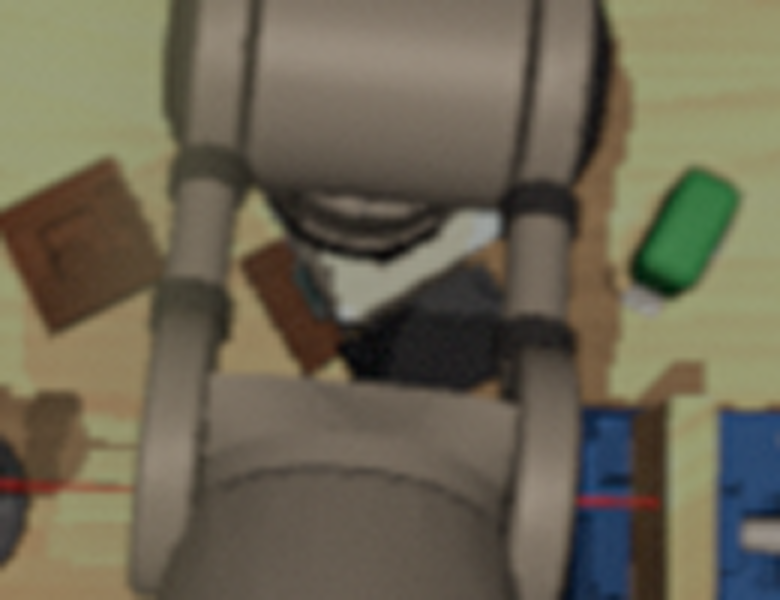

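The prism is centred between the fingers at column 318, with the frosted slabs left and right and the clear face toward the top of the picture. I'll confirm the position along tool x and the tape clearance.

```bash
python3 - <<'E'
from h import *
import json
w=np.load("wrist8.npy"); save("w8p",w,(270,140,370,240),8)
c=json.load(open("wrist8.json"))
print(proj(c,[[601.5,17,78],[601.5,17,16]]))
def rc(cen,a,h,z):
    a=np.radians(a);u=np.array([np.cos(a),np.sin(a)]);v=np.array([-u[1],u[0]])
    return [[*(np.array(cen)+h*(i*u+j*v)),z] for i,j in((1,1),(1,-1),(-1,-1),(-1,1))]
print((proj(c,rc((601.5,17),30.5,14,78))-[270,140])*8)
E
```

```text
[[317.59285398 210.0282518 ]
 [317.64439409 187.69114454]]
[[534.025352   414.67405675]
 [529.72727196 699.90618339]
 [232.70053751 700.79207825]
 [226.441338   415.5489253 ]]
```

View pics/w8p.png

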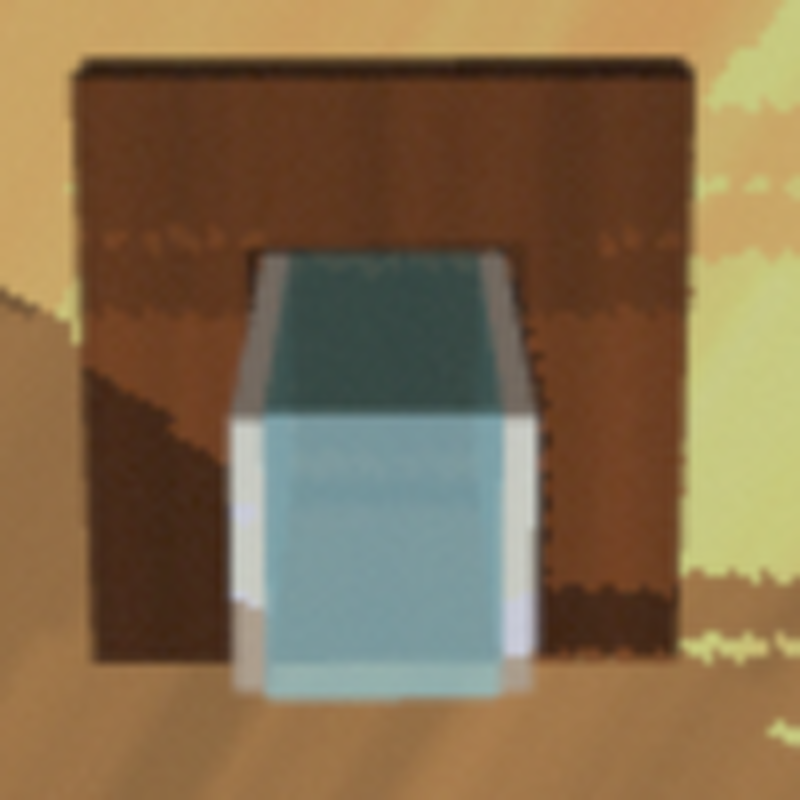

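The prism's observed top corners match the prediction within about 0.5 px. Descending with the opening at 0.65.

Emit:
{"fn": "carry_out", "kwargs": {"moves": [0.003, -0.001, 0.05, 0, 0, 0, 0.65, 0.003, -0.001, 0.1, 0, 0, 0, 0.65, 0.003, -0.001, 0.15, 0, 0, 0, 0.65, 0.003, -0.001, 0.2, 0, 0, 0, 0.65, 0.003, -0.001, 0.24, 0, 0, 0, 0.65, 0.003, -0.001, 0.27, 0, 0, 0, 0.65, 0.003, -0.001, 0.284, 0, 0, 0, 0.65, 0.003, -0.001, 0.284, 0, 0, 0, 0.65]}}

```text
time: 11.15
tool_pos: [601.5, 16.8, 47.9]
tcp_rot: [3.14, 0.001, 2.101]
contact_force: [-0.2, 1.0, -0.5]
grip_width: 59.9
```

```bash
python3 - <<'E'
from h import *
st(); save("wrist9",capture("wrist")); rel((601.5,17,48),120.5)
E
```

```text
11.15 [601.5  16.8  47.9] [1.7989e+02 8.0000e-02 1.2039e+02] [-0.2  1.  -0.5] 59.9 [-0.1   0.69  1.53  0.    0.92 -0.63]
[0.0009, -0.0005, 0.0013] [0.005, 0.004, -0.003]
```

View pics/wrist9.png

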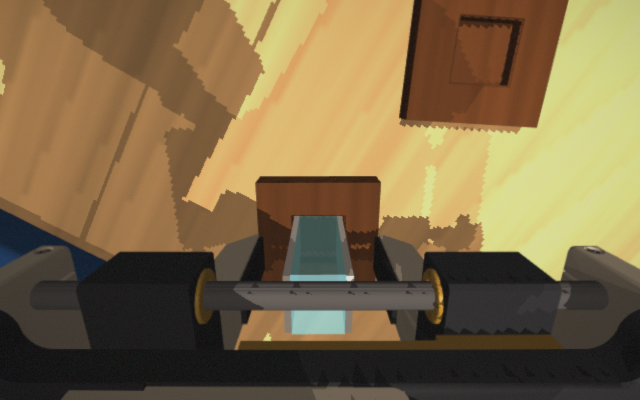

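The prism stands between the fingers, at columns 285 to 352, with the pads on the frosted sides. Closing.

Emit:
{"fn": "carry_out", "kwargs": {"moves": [0, 0, 0, 0, 0, 0, 0.4, 0, 0, 0, 0, 0, 0, 0.35, 0, 0, 0, 0, 0, 0, 0.1, 0, 0, 0, 0, 0, 0, 0, 0, 0, 0, 0, 0, 0, 0, 0, 0, 0, 0, 0, 0, 0, 0, 0, 0, 0, 0, 0, 0, 0, 0, 0, 0, 0, 0, 0]}}

```text
time: 12.0
tool_pos: [601.9, 16.8, 48.7]
tcp_rot: [3.139, 0.002, 2.101]
contact_force: [-0.4, -0.2, 3.0]
grip_width: 27.8
```

```bash
python3 - <<'E'
from h import *
st()
E
```

```text
12.0 [601.9  16.8  48.7] [1.7983e+02 1.2000e-01 1.2039e+02] [-0.4 -0.2  3. ] 27.8 [-0.1   0.69  1.53  0.    0.92 -0.63]
```

Gripped at 27.8 mm. Lifting straight up.

Emit:
{"fn": "carry_out", "kwargs": {"moves": [0, 0, -0.01, 0, 0, 0, 0, 0, 0, -0.03, 0, 0, 0, 0, 0, 0, -0.06, 0, 0, 0, 0, 0, 0, -0.11, 0, 0, 0, 0, 0, 0, -0.16, 0, 0, 0, 0, 0, 0, -0.21, 0, 0, 0, 0, 0, 0, -0.25, 0, 0, 0, 0, 0, 0, -0.268, 0, 0, 0, 0]}}

```text
time: 12.8
tool_pos: [602.4, 16.8, 158.6]
tcp_rot: [3.136, 0.004, 2.101]
contact_force: [0.3, 0.3, -0.4]
grip_width: 27.8
```

```bash
python3 - <<'E'
from h import *
st(); save("wrist10",capture("wrist"),(200,150,440,350),3); save("scene10",capture("scene"),(230,125,430,265),4)
E
```

```text
12.8 [602.4  16.8 158.6] [179.66   0.24 120.4 ] [ 0.3  0.3 -0.4] 27.8 [-0.1   0.55  1.43  0.    1.15 -0.63]
```

View pics/wrist10.png

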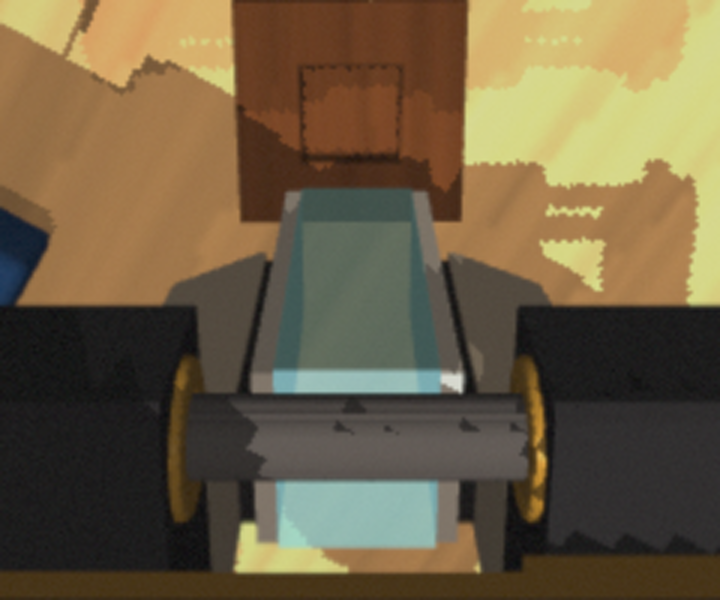

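View pics/scene10.png

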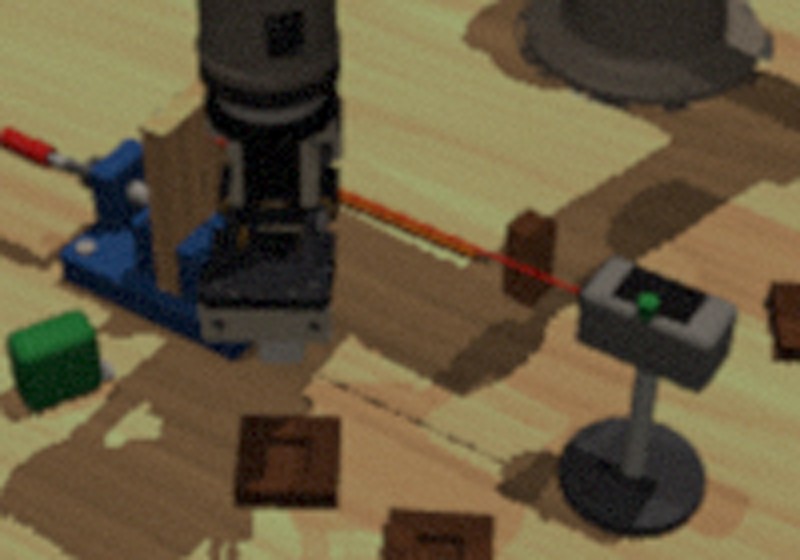

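The prism is out of its socket and upright. Now to the beam: target TCP (483,22,156), yaw 88.8°.

```bash
python3 - <<'E'
from h import *
rel((483,22,155.7),88.8)
E
```

```text
[0.1618, -0.2502, 0.0026] [0.012, 0.004, 1.053]
```

Emit:
{"fn": "carry_out", "kwargs": {"moves": [0.02, -0.03, 0, 0, 0, 0.12, 0, 0.045, -0.07, 0, 0, 0, 0.27, 0, 0.07, -0.11, 0, 0, 0, 0.42, 0, 0.095, -0.15, 0, 0, 0, 0.57, 0, 0.12, -0.185, 0, 0, 0, 0.72, 0, 0.14, -0.22, 0, 0, 0, 0.86, 0, 0.155, -0.24, 0, 0.01, 0.004, 0.96, 0, 0.162, -0.25, 0.003, 0.012, 0.004, 1, 0]}}

```text
time: 13.7
tool_pos: [481.9, 22.2, 155.0]
tcp_rot: [-3.14, 0.0, 1.576]
contact_force: [0.6, -0.2, -1.7]
grip_width: 27.8
```

```bash
python3 - <<'E'
from h import *
import json
st(); c=get_calibration("wrist");im=capture("wrist"); save("wrist11",im);np.save("wrist11.npy",im); json.dump({k:np.array(v).tolist() for k,v in c.items()},open("wrist11.json","w"))
s=capture("scene"); save("scene11",s,(230,125,430,265),4); np.save("scene11.npy",s)
rel((483,22,155.7),88.8)
E
```

```text
13.7 [481.9  22.2 155. ] [-179.9     0.     90.32] [ 0.6 -0.2 -1.7] 27.8 [-0.11  0.36  1.77 -0.    1.02 -0.12]
[-0.0005, 0.0014, -0.0017] [-0.003, 0.0, 0.054]
```

View pics/wrist11.png

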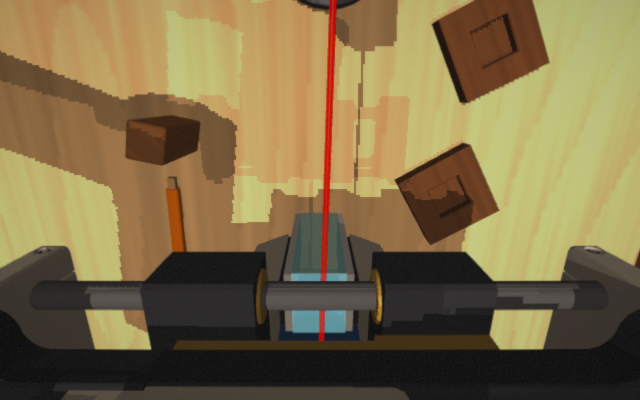

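View pics/scene11.png

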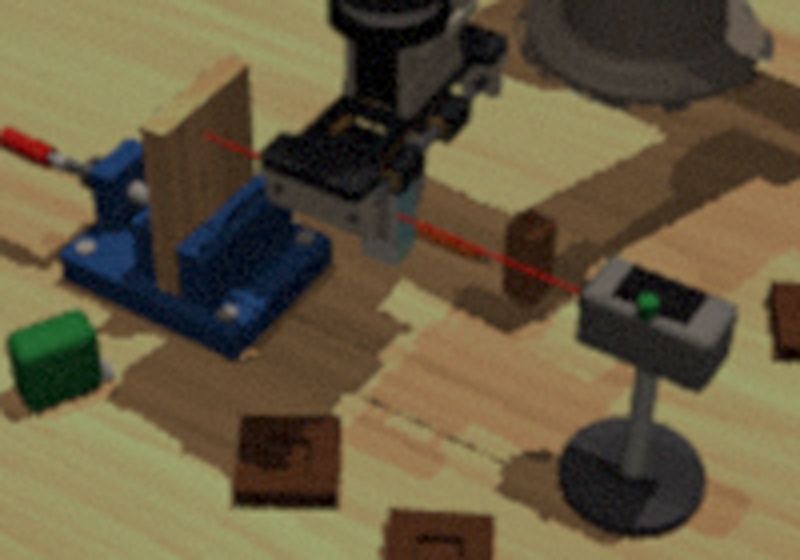

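In the wrist view the beam enters the prism near column 324, while the prism's centre is near 320, so the correction is a few mm. I'll measure it.

```bash
python3 - <<'E'
from h import *
import json
w=np.load("wrist11.npy").astype(int); c=json.load(open("wrist11.json"))
pts=[]
for v in range(5,212,6):
    r=w[v]; m=(r[:,0]>150)&(r[:,1]<70)&(r[:,2]<70); u=np.where(m)[0]; u=u[(u>300)&(u<350)]
    if len(u): pts.append((u.mean()+.0,v))
P=onz(c,pts,150); k=np.polyfit(P[:,1],P[:,0],1); print(len(P),P[0].round(1),P[-1].round(1),k,np.degrees(np.arctan(k[0])),"x at y22",np.polyval(k,22),np.std(P[:,0]-np.polyval(k,P[:,1])))
o=get_obs();print(o["tool_pos"])
save("w11p",np.load("wrist11.npy"),(260,180,380,350),4)
E
```

```text
35 [487.2 138.8 150. ] [485.3  51.8 150. ] [2.13837553e-02 4.84171312e+02] 1.2250122330704245 x at y22 484.6417550471055 0.09072368698585438
[482.41933087  22.18652454 155.00293017]
```

View pics/w11p.png

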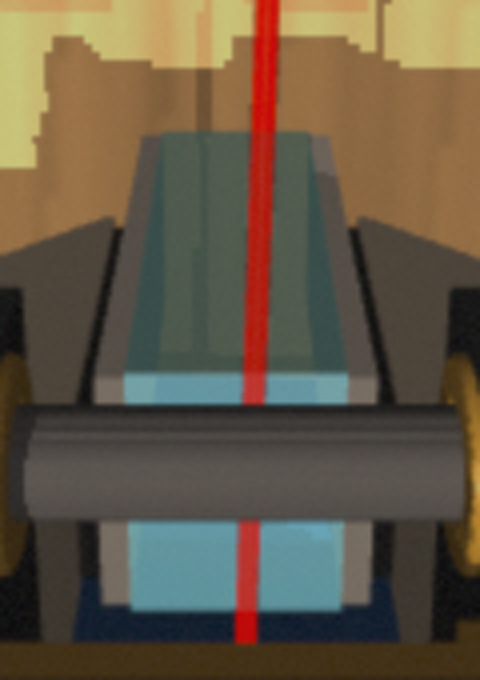

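The beam lies at x of 484.6 mm at y = 22, with a 1.2° heading. The prism is about 2 mm short, so I'll do a small correction and then settle.

Emit:
{"fn": "carry_out", "kwargs": {"moves": [0, 0.003, -0.002, 0, 0, 0.03, 0, 0, 0.006, -0.002, 0, 0, 0.05, 0, 0, 0.006, -0.002, 0, 0, 0.05, 0, 0, 0.006, -0.002, 0, 0, 0.05, 0, 0, 0.006, -0.002, 0, 0, 0.05, 0, 0, 0.006, -0.002, 0, 0, 0.05, 0, 0, 0.006, -0.002, 0, 0, 0.05, 0, 0, 0.006, -0.002, 0, 0, 0.05, 0]}}

```text
time: 14.6
tool_pos: [484.8, 22.2, 155.8]
tcp_rot: [-3.14, 0.0, 1.552]
contact_force: [-0.2, -0.6, -2.0]
grip_width: 28.2
```

```bash
python3 - <<'E'
from h import *
import json
st(); c=get_calibration("wrist");im=capture("wrist"); save("w12p",im,(260,180,380,350),4)
w=im.astype(int);pts=[]
for v in range(5,212,6):
    r=w[v]; m=(r[:,0]>150)&(r[:,1]<70)&(r[:,2]<70); u=np.where(m)[0]; u=u[(u>300)&(u<350)]
    if len(u): pts.append((u.mean(),v))
P=onz(c,pts,150); k=np.polyfit(P[:,1],P[:,0],1); print("beam x",np.polyval(k,22),np.degrees(np.arctan(k[0])))
s=capture("scene"); save("s12",s,(230,125,350,215),6); cs=get_calibration("scene")
ct=get_calibration("top");t=capture("top");save("t12",t,(340,170,450,260),7)
o=get_obs(); x,y,z=o["tool_pos"]; print((proj(cs,[[x+14,y,z-5.7+d] for d in(-35,0,35)])-[230,125])*6)
print(np.degrees(o["tcp_rot"]),o["dq"].round(3))
E
```

```text
14.6 [484.8  22.2 155.8] [-1.7992e+02  1.0000e-02  8.8930e+01] [-0.2 -0.6 -2. ] 28.2 [-0.11  0.37  1.76 -0.    1.02 -0.09]
beam x 484.582169450724 1.3232281716841972
[[558.17663847 386.81941946]
 [558.31599408 327.8859905 ]
 [558.46133092 266.42811037]]
[-1.79922137e+02  6.07271282e-03  8.89263226e+01] [-0.     0.001 -0.    -0.002  0.     0.   ]
```

View pics/w12p.png

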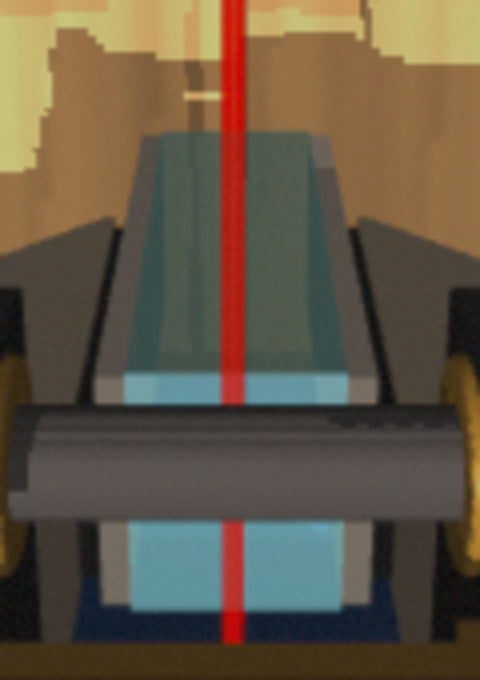

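View pics/s12.png

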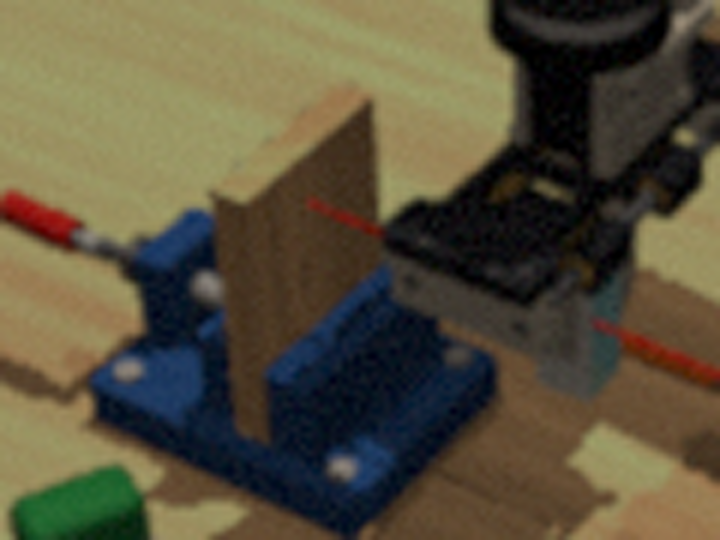

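View pics/t12.png

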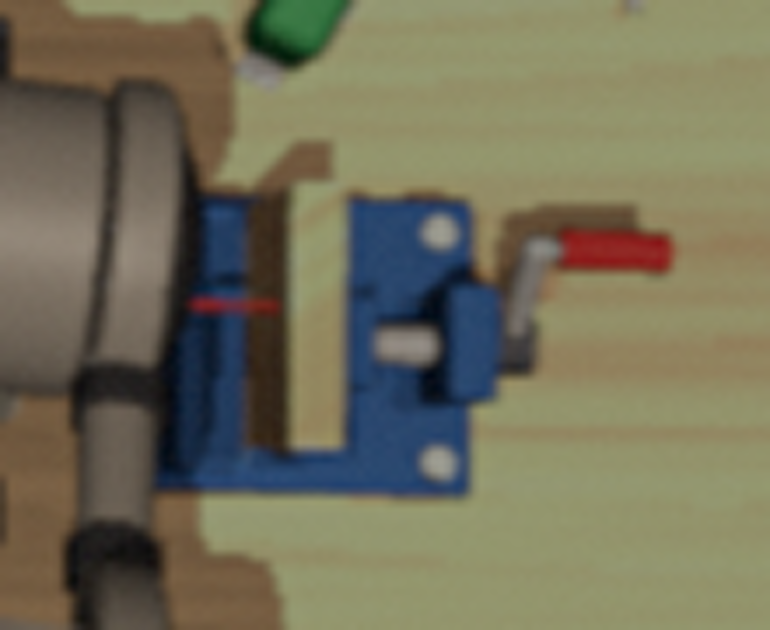

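The beam now runs through the middle of the prism, at crop column 233 against a centre of 238 (about 0.6 mm), and is parallel to its sides. Last, I'll verify the crank angle and the board position from the pictures.

```bash
python3 - <<'E'
from h import *
ct=get_calibration("top")
q=lambda l:[(x/7+340,y/7+170) for x,y in l]
t=cv2.imread("pics/t12.png")
print("board top",onz(ct,q([(290,185),(350,188),(346,450),(288,448)]),180).round(1))
print("base",onz(ct,q([(470,200),(470,495)]),30).round(1), "handle",onz(ct,q([(617,251)]),94).round(1))
for th in (2.2,2.3,2.38,2.45):
    print(th,(proj(ct,[[471-55*np.cos(th),-274,56+55*np.sin(th)]])-[340,170])*7)
E
```

```text
board top [[ 523.8 -127.5  180. ]
 [ 522.8 -150.2  180. ]
 [ 424.3 -147.7  180. ]
 [ 424.9 -126.   180. ]]
base [[ 533.2 -234.6   30. ]
 [ 405.4 -232.9   30. ]] handle [[ 506.4 -278.4   94. ]]
2.2 [[611.40240195 257.17378192]]
2.3 [[608.58873078 247.36756489]]
2.38 [[606.14045731 240.26547253]]
2.45 [[603.87037744 234.63064539]]
```

```bash
python3 - <<'E'
from h import *
import json
c7=json.load(open("wrist7.json"));T7=np.array(c7["cam_to_world"])
def tool(p,e):
    T=np.eye(4);T[:3,:3]=Ro.from_euler('xyz',e,degrees=True).as_matrix();T[:3,3]=p;return T
X=np.linalg.inv(tool([527,-112.2,246],[-179.87,.57,119.2]))@T7
c=dict(c7);c["cam_to_world"]=tool([512.1,-280.4,247.2],[179.88,.52,89.14])@X
im=cv2.imread("pics/wrist6.png")[:,:,::-1]; h=cv2.cvtColor(np.ascontiguousarray(im),cv2.COLOR_RGB2HSV)
m=((h[...,0]<8)|(h[...,0]>172))&(h[...,1]>150)&(h[...,2]>40);mm=np.zeros_like(m);mm[140:215,295:335]=m[140:215,295:335]
r=cv2.minAreaRect(np.argwhere(mm)[:,::-1].astype(np.float32));print(r)
hx=onz(c,[r[0]],95)[0]; b=onz(c,[(233,115.5),(326.5,116)],32); print(hx,b, "dx",hx[0]-b[:,0].mean(), np.arccos(-(hx[0]-b[:,0].mean()-0.9)/55))
save("w6v",im,(200,20,360,220),4)
E
```

```text
((314.0, 180.5), (49.0, 18.0), 90.0)
[ 508.75897844 -274.92160847   95.        ] [[ 422.01868168 -217.89505425   32.        ]
 [ 522.53760494 -219.95133622   32.        ]] dx 36.48083512606547 2.2743403771602693
```

View pics/w6v.png

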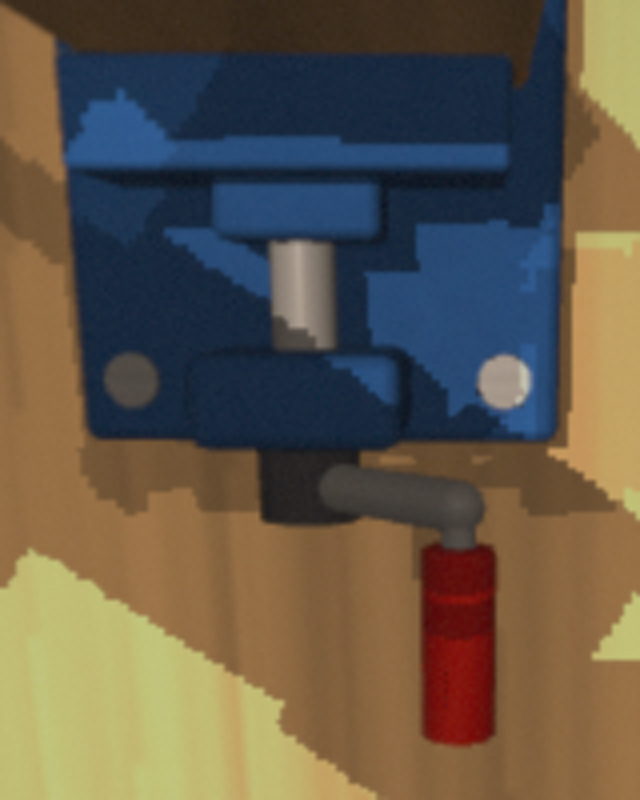

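```bash
python3 - <<'E'
from h import *
st(); print(close_job())
E
```

```text
14.75 [484.8  22.2 155.8] [-1.7992e+02  1.0000e-02  8.8930e+01] [-0.4  1.2 -0.8] 28.0 [-0.11  0.37  1.76 -0.    1.02 -0.09]
the job is handed in; nothing more can be done
None
```

I clamped the board, released the crank and left the prism held upright in the laser beam. I handed the job in at 14.75 s of the 51 s allowed. No verdict was reported.

- **Clamp:** I turned the crank from about 0.37 to 2.38 rad. At the end the handle resisted with about 14 N and had almost stopped moving. After I let go, the pictures put the handle at about 2.27 to 2.32 rad. That is slightly below the 2.38 I read with the arm under load, but within my measuring error of a millimetre or two. A small spring-back is possible, and I could not measure the jaw's force on the board directly. The board's face lies level with the fixed jaw.
- **Prism:** I gripped it across the two frosted faces (opening 28 mm) and lifted it straight out of its socket.
- **In the beam:** the beam is 0.2 to 0.6 mm from the prism's middle and within about 0.3° of square. The prism is upright to about 0.1°, and its centre is at z of about 150 mm, near half-way along the beam. In the scene picture its lower end looked a few millimetres lower than I predicted, well inside the 20 mm limit.
- **Surroundings:** the force reading was about 1 N and the arm was at rest. I saw no other object moved in the views I took.

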